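Close a gift tin in the lid press and keep it clamped

TASK

The flat tin sitting in the small lid press needs its lid pressed shut. First free the press by swinging its cam lever all the way out to its stop; then push the round palm knob down, past the first two clicks, to the third click and no further, so that the pad bears on the tin. The head springs back if let go, so finish while still holding the knob down at the third click; leave the tin in its nest and the other things on the counter where they are.

Things in the scene. Friction and masses are not known exactly. Their poses are not given: they have to be found in the camera images.
- press: the lid press, fixed to the worktop: aluminium base plate 170x170x14 mm, grey column at its back (to z 139 mm), pressing head in front of the column. Origin: middle of the base's underside, at worktop height; its x axis points from the open front (tin and knob) to the column at the back, y to the side of the cam lever, z up
- lever_pivot (a point): point on the cam lever's upright turning axis, at the height of the top of the lever's bar (157 mm above the worktop); it lies at x = +20, y = +70 mm in the press's frame
- lever_pin (a point): top of the cam lever's upright black grip pin (moves with the lever): the pin is 14 mm across, free from 157 mm to 188 mm above the worktop, at the end of a bar 12 mm wide whose pin axis is 60 mm from the pivot. Locked, the bar points to the press's front (-x of the press)
- lever (a joint): cam lever angle, rad: about 0 locked (bar to the press's front; a cam lobe blocks the head after 2 mm), 1.57 at its stop, fully out (bar to +y of the press). Seen from above it opens clockwise. It stays where it is left; about 1.5 N at the pin moves it
- knob_top (a point): middle of the flat top of the round black palm knob (44 mm across, 20 mm tall), on the sprung head at x = -20, y = 0 mm in the press's frame; pushed straight down from above; 170 mm above the worktop at rest, moves down with the head. Only the lever's pin stands higher (188 mm): 73 mm away when locked, 136 mm when fully out
- head (a joint): downward travel of head and knob, m: 0 at rest. Clicks (notches) at 0.012, 0.024, 0.036; ridges at 0.006, 0.018, 0.030, 0.042 resist with about 2.5 N before each crest and ease it as much after; bottom stop 0.046. Third notch: 0.032 to 0.040; beyond 0.043 is over-pressed. Return spring: 4 N up at the top, 8 N at the third click, plus 4.5 N from the pad: 12.5 N to hold there
- pad: round pressing pad, 42 mm across, under the head on its own spring (600 N/m, gives up to 15 mm); origin: middle of its underside, 68 mm above the worktop at rest; it meets the tin at a head travel of about 32 mm
- tin: flat tin, 60x90x22 mm, loose, lying in the nest of low ledges on the press's base under the pad; origin: middle of its underside, 14 mm above the worktop, z up
- nest (a point): middle of the nest on the base's top, 14 mm above the worktop, straight below the pad and knob
- spare_tin: a second flat tin, 60x90x22 mm, lying beside the press on the worktop; loose bystander; origin: middle of its underside, on the worktop
- wafer_bar: a flat wrapped bar, 52x153x14 mm, lying beside the press; loose bystander; origin: middle of its underside, on the worktop
- sweet_jar: a round jar of sweets, 64 mm across, 100 mm tall; loose bystander; origin: middle of its underside, on the worktop
- stick_cup: a clear cup of candy sticks, about 84 mm across, 175 mm tall; loose bystander; origin: middle of its underside, on the worktop
- bell: a domed counter bell, 76 mm across, 59 mm tall; loose bystander; origin: middle of its underside, on the worktop
- card_stand: a small upright card stand, 40x60x54 mm; loose bystander; origin: middle of its underside, on the worktop
- tape: a roll of tape lying flat, 92 mm across, 48 mm tall; loose bystander; origin: middle of its underside, on the worktop
Not all that is in view belongs to the job. There is more than one size of the tin; the job needs the largest.

How it is judged (in metres and radians):
On the way, in this order (a step that is already met when the one before it is completed fails the run):
1. the cam lever is swung out (beyond 1.3 rad) while the head is still up (value of joint lever above 1.3 rad and value of joint head below 0.006 m), for 0.1 s.
2. the knob is held at the third click with the pad on the tin (value of joint head between 0.032 and 0.04 m and contact force between pad and tin above 1 N), for 0.3 s.
At the end, for the whole second after the job is handed in: The robot is still pressing the palm knob (more than 4 N) and holds the head still at the third click (travel 32 to 40 mm), the pad bears on the tin with more than 1 N, the lever stands out beyond 1.3 rad, and the tin lies flat in its nest within 8 mm of the middle (all of step 2 and velocity of joint head between -0.01 and 0.01 m/s and value of joint lever above 1.3 rad and contact force between any of the fingers, the arm and head above 4 N and horizontal distance between tin and nest below 0.008 m and angle between tin's own z axis and vertical below 0.1 rad); the arm keeps its last pose, push and grip.
It fails at once if the head is pressed past the third click (travel over 43 mm) (value of joint head above 0.043 m).
It fails at once if a bystander (spare tin, bar, jar, cup, bell, card stand or tape) is moved more than 30 mm (distance of any of spare_tin, wafer_bar, sweet_jar, stick_cup, bell, card_stand, tape from where it was at the start of the episode above 0.03 m).
It also fails if it takes over 38 s, if anything falls off the work surface, if the arm or the gripper's body presses on something with over 40 N, if the wrist force passes 120 N, or if a joint passes its speed limit or range.

ROBOT

A 7-joint arm with a two-finger parallel gripper is mounted at the origin on a cart in front of the work surface, level with it; the furniture and walls round the work are solid. World frame = base frame: x ahead of the robot, y to its left, z up, the work surface at z = 0. Lengths are in m, angles in degrees, forces in N, time in s.
With the tool pointing down it reaches from about 0.425 to 0.95 m from the base axis. Payload 4.7 kg.
Tool frame: the origin (TCP) lies midway between the tips of the shut fingers; the grasp point (between the pads) lies 19 mm behind it; z points along the fingers, y is the line along which they close (so a half turn about z gives the same grasp; the last joint's range is limited). The gripper opens to 85 mm and grips with 20 to 120 N. Pads are 22 mm wide; open, the fingers measure 114 mm over their backs; the gripper's body (76 mm by 85 mm) begins 54 mm behind the grasp point. The pads swing forward as they close: fully open they stand 13 mm farther back than shut.
Start: joints at [64.177, 26.849, -2.785, 87.806, 1.381, 65.374, -4.715], TCP at [0.276, -0.616, 0.231] pointing down, gripper open.
Joint ranges: [-148.3, 148.3], [-19.14, 114.17], [-79.39, 73.82], [5.75, 140.21], [-59.74, 239.74], [12.07, 113.84], [-152.46, 152.46]. Speed limits (degrees/s): [147.25, 147.25, 180, 180, 180, 180, 180].

INTERFACE

Orientations are given as [roll, pitch, yaw] about the fixed x, y, z axes, in that order (R = Rz(yaw) Ry(pitch) Rx(roll)).
In Python, from bench import robot, hand, solver, camera, workorder gives the robot as it stands. Calls block until the motion is done:
- robot.movep(position, orientation): joint-space move of the TCP to a pose.
- robot.move_linear(position, v=0.15, rot=None, f_stop=None): straight line of the TCP; rot=None keeps the orientation; v is the mean speed in m/s. With f_stop (N) it stops when the force on the tool has changed by that much, and returns True; else False.
- robot.movej(angles): joint-space move.
- hand.open_gripper() and hand.gripper_close(f_grip=None): open the fingers fully, or close them until they stop; f_grip is the grip in N (None keeps the last).
- robot.hold(seconds).
- solver.solve_ik(position, orientation): joint angles nearest the present ones, or None.
- robot.state(): the state.
- camera(name): name is "side" or "top"; returns a dict with "pixels" (480x640x3 uint8, red, green, blue), "intrinsics" (3x3 intrinsics, pixels), "origin" and "rotation" of the camera in the world. Camera axes: x right, y up, looking along -z (the intrinsics and any distortion apply to the point x, -y, -z); pixel columns grow to the right and rows downward; lengths in m; the calibration is good to about 2 mm. A picture is of the moment at which its call begins. There is no depth.
A pose or a line that the arm cannot do raises robot.PlanningError and nothing moves.
- workorder.job_done(): hands the job in; it is judged then, once.
The state is a dict: "time": time; "joint_positions": joint angles; "qd": joint speeds; "effort": joint torques, N m; "eef_pos": TCP position; "eef_rot": TCP orientation; "contact_force": force on the tool from outside, world axes, zero at the start; "torque": the same for the moment, N m; "gripper_width": finger opening in m; "grasp_force": force on a finger pad.
Only numpy, scipy, OpenCV 4.12 (cv2) and the standard library are available. Lean on these libraries where they do the work, as an engineer would, in place of code of your own. Each camera call takes 0.05 s, during which the arm holds its last target. There are 200 camera calls.

## Working session

There is one attempt and no reset: what is moved stays moved. The work goes in short steps, each a Python script; the robot and the scene stay as the last script left them, time stands still between calls to the robot, and variables do not carry over. Pictures are saved under pics/ and viewed, at most 10 in all, crops included, and the job is handed in when it is done.

```bash
mkdir -p pics; python3 - <<'E'
from bench import robot, camera
import cv2,numpy as np
for n in("side","top"):
    c=camera(n); cv2.imwrite(f"pics/{n}0.png",c["pixels"][:,:,::-1]); print(n,np.round(c["intrinsics"],1).tolist(),np.round(c["origin"],3),np.round(c["rotation"],3).tolist(),[k for k in c])
s=robot.state();print(s["time"],s["eef_pos"],s["eef_rot"],s["gripper_width"])
E
```

```text
side [[558.2, 0.0, 308.3], [0.0, 558.2, 234.4], [0.0, 0.0, 1.0]] [ 0.132 -0.747  1.283] [32.376, -0.313, -29.554] ['pixels', 'intrinsics', 'origin', 'rotation']
top [[591.9, 0.0, 307.6], [0.0, 591.9, 242.9], [0.0, 0.0, 1.0]] [ 0.273 -0.1    1.597] [9.089, -1.132, -88.983] ['pixels', 'intrinsics', 'origin', 'rotation']
0.1 [ 0.27615102 -0.61536368  0.23035139] [-1.79899591e+02  3.86431298e-03  2.41688514e+01] 0.08521521599227067
```

View pics/side0.png

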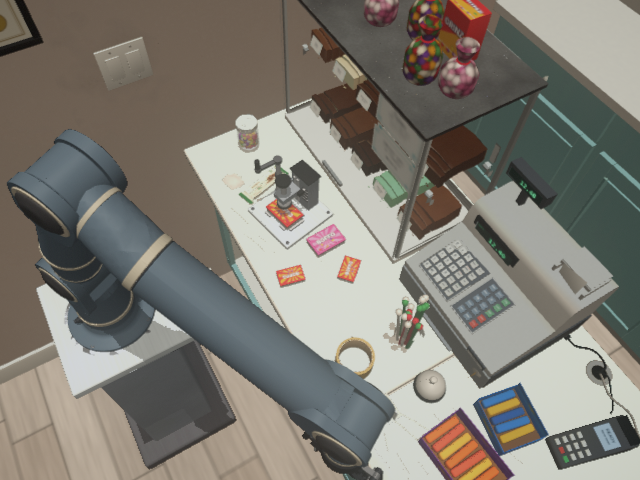

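View pics/top0.png

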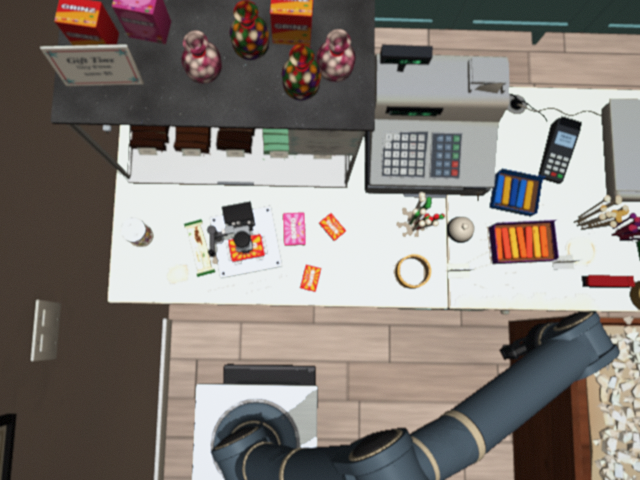

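The side view shows the press near (290,200), with its knob at (283,185), lever pin at about (257,163) and jar at (247,133). In the top view the press is at (240,240), with the lever pin at about (211,235). I'll crop both for pixel detail.

```bash
cat > h.py <<'E'
import numpy as np,cv2
from scipy.spatial.transform import Rotation as R
from bench import robot,hand,solver,camera,workorder
def P(c,p):
    q=R.from_euler('xyz',c["rotation"],degrees=True).as_matrix().T@(np.array(p)-c["origin"]); K=np.array(c["intrinsics"])
    return np.array([K[0,0]*q[0]/-q[2]+K[0,2], K[1,1]*-q[1]/-q[2]+K[1,2]])
def ray(c,u,v,z):
    K=np.array(c["intrinsics"]); d=R.from_euler('xyz',c["rotation"],degrees=True).as_matrix()@np.array([(u-K[0,2])/K[0,0],-(v-K[1,2])/K[1,1],-1])
    o=np.array(c["origin"]); return o+d*(z-o[2])/d[2]
E
python3 - <<'E'
from h import *
t=camera("top");s=camera("side")
print(P(t,[0,0,0]),P(s,[0,0,0]))
a=t["pixels"][190:290,180:290,::-1];b=s["pixels"][140:255,235:345,::-1]
im=np.hstack([cv2.resize(x,(400,400*x.shape[0]//x.shape[1]),interpolation=cv2.INTER_CUBIC)[:363] for x in(a,b)])
cv2.imwrite("pics/crop.png",im)
print(ray(t,240,240,.17),ray(s,283,185,.17),ray(t,211,235,.188))
E
```

```text
[254.97897497 443.49640592] [111.93822741 311.0619266 ]
[0.50499908 0.04098223 0.17      ] [0.50248007 0.02171298 0.17      ] [0.51280182 0.10933075 0.188     ]
```

View pics/crop.png

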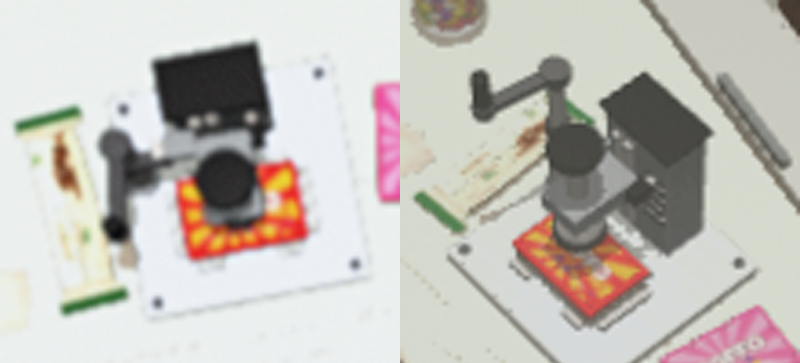

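The crop shows these positions in full-image pixels: the knob top at top (242.7,239.5) and side (283.3,180). The pivot is at top (211.6,230) and side (277.6,159.3), and the pin top at top (211.9,252.5) and side (257.3,160.4). The lever is locked, pointing to the front.

```bash
python3 - <<'E'
from h import *
t=camera("top");s=camera("side")
for n,a,b,z in(("knob",(242.2,239.3),(283.3,179.5),.17),("piv",(211.6,230),(277.6,159.5),.157),("pin",(211.9,252.3),(257.3,160.0),.188)):
    print(n,np.round(ray(t,*a,z),4),np.round(ray(s,*b,z),4))
# base corner screws at z=.014 (top)
c=np.array([ray(t,180+x/3.636,190+y/3.636,.014)for x,y in((124,109),(318,73),(355,264),(157,302))])
print(np.round(c,4),c.mean(0)); d=c[0]-c[3]+c[1]-c[2]; yaw=np.degrees(np.arctan2(d[1],d[0])); print("yaw",yaw)
r=R.from_euler('z',yaw,degrees=True).as_matrix()
o=c.mean(0);o[2]=0
for n,p in(("knob",(-.02,0,.17)),("piv",(.02,.07,.157)),("pin",(-.04,.07,.188)),("pinout",(.02,.13,.188))):
    w=o+r@np.array(p); print(n,np.round(w,4),P(t,w),P(s,w))
for y in(0,45,90,-45,-90): print(y, solver.solve_ik([.45,.1,.19],[180,0,y]))
E
```

```text
knob [0.5068 0.0357 0.17  ] [0.5113 0.0367 0.17  ]
piv [0.5306 0.113  0.157 ] [0.5339 0.1112 0.157 ]
pin [0.4708 0.1054 0.188 ] [0.4772 0.1113 0.188 ]
[[ 0.584   0.1286  0.014 ]
 [ 0.6147 -0.0154  0.014 ]
 [ 0.4709 -0.0469  0.014 ]
 [ 0.4397  0.0981  0.014 ]] [0.52734743 0.04108775 0.014     ]
yaw 12.121446691814954
knob [0.5078 0.0369 0.17  ] [241.72204015 238.90479239] [282.01406281 179.98248194]
piv [0.5322 0.1137 0.157 ] [211.3334954  229.36174743] [276.5602409  159.09663869]
pin [0.4735 0.1011 0.188 ] [213.71500291 251.19817381] [257.80755956 163.26433565]
pinout [0.5196 0.1724 0.188 ] [184.88096619 231.67183406] [261.2688263  138.04117845]
0 [  18.17355864   13.56182059  -41.03427901  116.76353283   11.04993754
   53.43833164 -118.69534334]
45 [ 22.72732619  14.72697301 -46.58623428 116.5640705   13.20637777
  53.9298918  -75.76919576]
90 [ 27.04240711  16.12349047 -52.04302375 116.38571619  15.59188744
  54.55321229 -33.0731794 ]
-45 [ -63.05401381   12.56770304   52.85134072  120.68881063  -12.65732511
   52.3276649  -138.05868046]
-90 [ 37.34864593  21.63312761 -66.62164822 116.00799764  23.68921259
  57.37882955 138.98223457]
```

Both views agree with the given geometry to within a few millimetres (press yaw about 12°). Next I close the fingers, lift and retract, and swing the base joint round to a clear spot above the pin.

```bash
cat >> h.py <<'E'
yaw0=12.1; r0=R.from_euler('z',yaw0,degrees=True).as_matrix(); O=np.array([.5273,.0405,0])
def W(x,y,z): return O+r0@np.array([x,y,z])
def push(th,off,z):
    "tool pose behind the pin at lever angle th (deg), off m back along the tangent"
    a=np.radians(th); c,s=np.cos(a),np.sin(a)
    return W(.02-.06*c-off*s,.07+.06*s-off*c,z),[180,0,90+yaw0-th]
def say():
    s=robot.state(); print(round(s["time"],2),np.round(s["eef_pos"],4),np.round(s["eef_rot"],1),np.round(s["contact_force"],1),np.round(s["joint_positions"],1))
E
python3 - <<'E'
from h import *
hand.gripper_close(20)
robot.move_linear([.2,-.45,.33],v=.2); say()
q=np.array(robot.state()["joint_positions"]); q[0]-=77; robot.movej(q); say()
p,o=push(0,.030,.22); robot.movep(p,o); say()
c=camera("side");b=c["pixels"][120:260,200:380,::-1]
t=camera("top");a=t["pixels"][180:320,170:350,::-1]
cv2.imwrite("pics/c2.png",np.hstack([cv2.resize(x,(400,311),interpolation=cv2.INTER_CUBIC) for x in(a,b)]))
E
```

```text
2.26 [ 0.2001 -0.4503  0.3295] [-180.    -0.    24.2] [-0.9 -0.1  0.4] [ 64.8   5.4  -4.  103.9   0.4  70.8  -5.1]
4.45 [0.4841 0.0925 0.3294] [-180.    0.  101.] [-0.4 -0.9  0.5] [-12.2   5.4  -3.9 103.9   0.4  70.8  -5.1]
4.97 [0.4807 0.071  0.2208] [179.9  -0.  102. ] [0.7 0.3 0.6] [-10.6   9.9  -3.2 113.5   0.6  56.6  -2. ]
```

View pics/c2.png

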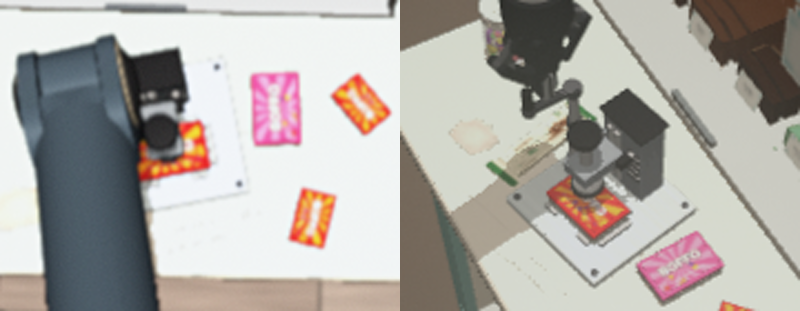

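The side crop shows the gripper above the lever with the pin at crop (530,100); the tip is hard to see there. I'll descend with a force stop to catch any landing on the pin or bar.

```bash
python3 - <<'E'
from h import *
c=camera("side"); u=P(c,robot.state()["eef_pos"]); print("tcp in crop",400+(u[0]-200)*400/180,(u[1]-120)*311/140)
p,o=push(0,.030,.168); print(robot.move_linear(p,v=.06,f_stop=4)); say()
c=camera("side");b=c["pixels"][120:220,220:350,::-1]
cv2.imwrite("pics/c3.png",cv2.resize(b,(650,500),interpolation=cv2.INTER_CUBIC))
E
```

```text
tcp in crop 544.7679899941443 91.26983517988364
False
6.14 [0.4801 0.0713 0.1683] [180.   -0.  102.1] [ 0.5 -0.4 -0.3] [-10.7  13.5  -3.2 116.9   1.   49.6  -2.3]
```

View pics/c3.png

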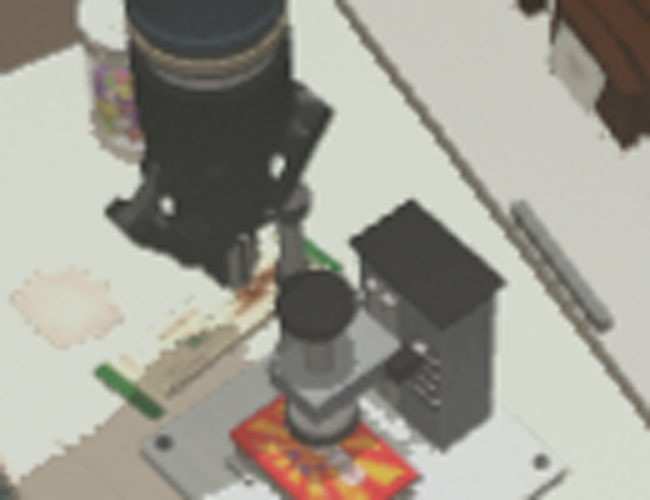

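The descent was free: the fingers (tip at about crop (238,280)) are on the knob side of the pin, clear of the knob. Now I sweep the lever out along its arc.

```bash
python3 - <<'E'
from h import *
for th in list(range(0,91,15)):
    p,o=push(th,.016,.168); hit=robot.move_linear(p,v=.06,rot=o,f_stop=15); print(th,hit); say()
    if hit: break
E
```

```text
0 False
6.58 [0.4768 0.0856 0.1681] [180.   -0.  102.2] [ 0.9 -0.1 -0.2] [-12.   13.4  -3.7 117.    1.1  49.6  -4.1]
15 False
6.99 [0.4714 0.1001 0.168 ] [-180.     0.    87.2] [ 0.5 -0.   0.9] [-15.4  13.1  -1.8 117.4   0.6  49.5 -20.3]
30 False
7.41 [0.4702 0.1161 0.1679] [-180.     0.    72.3] [ 0.3 -0.1  0. ] [-18.9  13.3  -0.  117.2   0.   49.5 -36.6]
45 False
7.83 [0.4732 0.132  0.168 ] [-180.    -0.    57.3] [ 0.3 -0.5  0.1] [-22.2  13.9   2.  116.4  -0.6  49.7 -52.6]
60 False
8.24 [0.4801 0.1467 0.168 ] [180.   -0.   42.3] [ 0.1 -0.9 -0.7] [-25.3  14.8   4.2 115.2  -1.4  50.  -68.1]
75 False
8.66 [0.4906 0.159  0.168 ] [-180.    -0.    27.3] [ 0.1 -0.  -0.5] [-28.2  16.    6.7 113.7  -2.4  50.5 -83. ]
90 False
9.07 [0.5039 0.1682 0.168 ] [-180.    -0.    12.3] [0.5 1.4 1. ] [-30.7  17.4   9.4 111.8  -3.6  51.1 -97.2]
```

```bash
python3 - <<'E'
from h import *
p,o=push(90,.006,.168); print(robot.move_linear(p,v=.03,rot=o,f_stop=4)); say()
p,o=push(90,.03,.168); robot.move_linear(p,v=.08); 
p[2]=.28; robot.move_linear(p,v=.15); 
robot.movep(W(-.02,0,.28),[180,0,12.1]); say()
c=camera("side");b=c["pixels"][120:220,220:350,::-1]
cv2.imwrite("pics/c4.png",cv2.resize(b,(650,500),interpolation=cv2.INTER_CUBIC))
for q in(W(.02,.13,.188),W(.02,.07,.157),W(-.02,0,.17)):
    u=P(c,q);print((u-[220,120])*5)
E
```

```text
True
9.29 [0.5043 0.1683 0.1674] [180.    0.2  12.2] [ 0.3  0.2 -0.5] [-30.7  17.6   9.4 111.7  -3.7  51.3 -97.2]
11.1 [0.5073 0.0358 0.2791] [-1.8e+02  1.0e-01  1.2e+01] [-0.   1.4  0.6] [-22.3   8.6  15.3 107.2  -2.5  64.6 -84. ]
[206.85674103  90.9409062 ]
[283.29417142 196.25854555]
[310.5283333 300.7474655]
```

View pics/c4.png

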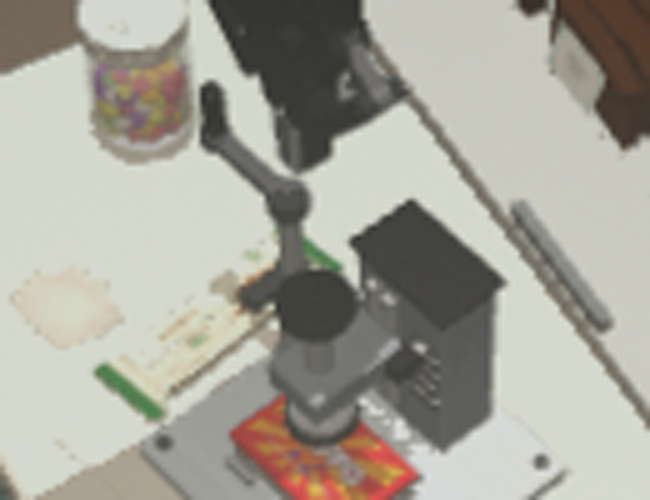

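The lever is fully out: the pin top is at (211,88), against (207,91) predicted at the stop. The knob top is centred at about (318,300), so the target is within about 3 mm. Pressing now.

```bash
python3 - <<'E'
from h import *
robot.move_linear(W(-.02,-.001,.19),v=.1); say()
print(robot.move_linear(W(-.02,-.001,.160),v=.02,f_stop=2)); say()
z0=robot.state()["eef_pos"][2]
if .163<z0<.175:
    for z in(.158,.146,.138,.134):
        robot.move_linear(W(-.02,-.001,z),v=.025); robot.hold(.2); say()
E
```

```text
12.2 [0.5085 0.0354 0.1906] [ 1.80e+02 -1.00e-01  1.21e+01] [ 0.5 -0.3 -0.8] [-21.3  13.9  14.9 113.5  -4.4  53.1 -82.1]
True
13.19 [0.5079 0.0353 0.1693] [180.    0.   12.1] [ 0.4 -0.2  4.2] [-21.   15.5  14.7 114.7  -5.   50.4 -81.5]
13.98 [0.5079 0.0353 0.1584] [-1.80e+02  1.00e-01  1.21e+01] [-1.1  0.4  6.2] [-20.8  16.3  14.5 115.3  -5.4  49.1 -81.2]
14.82 [0.508  0.0353 0.1466] [-1.80e+02  1.00e-01  1.21e+01] [-2.2 -0.2  7. ] [-20.6  17.2  14.4 115.9  -5.7  47.6 -80.9]
15.48 [0.5079 0.0353 0.1383] [-1.80e+02  1.00e-01  1.21e+01] [-1.   0.7  5.9] [-20.5  17.9  14.2 116.4  -6.   46.5 -80.6]
15.99 [0.508  0.0353 0.1352] [-1.80e+02  1.00e-01  1.21e+01] [-3.8 -0.3 10.9] [-20.4  18.2  14.2 116.5  -6.1  46.1 -80.5]
```

```bash
python3 - <<'E'
from h import *
robot.move_linear(W(-.02,-.001,.1322),v=.01); robot.hold(.8); say()
c=camera("side");b=c["pixels"][120:220,220:350,::-1]
cv2.imwrite("pics/c5.png",cv2.resize(b,(650,500),interpolation=cv2.INTER_CUBIC)); say()
E
```

```text
17.12 [0.508  0.0353 0.1336] [-1.80e+02  1.00e-01  1.21e+01] [-4.7 -0.8 13. ] [-20.3  18.3  14.2 116.6  -6.2  45.9 -80.5]
17.18 [0.508  0.0353 0.1336] [-1.80e+02  1.00e-01  1.21e+01] [-4.7 -0.2 13.9] [-20.3  18.3  14.2 116.6  -6.2  45.9 -80.5]
```

View pics/c5.png

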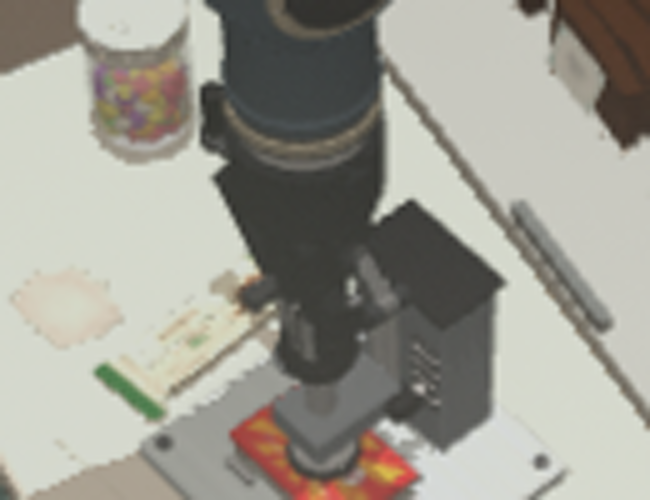

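The head is down with the pad on the tin at (325,460). Travel is about 36 mm and the force about 13 N, against 12.5 N expected. The lever pin is still out at (211,110).

```bash
python3 -c "
from h import *
print(workorder.job_done())"
```

```text
the job is handed in; nothing more can be done
None
```

The job is handed in: the lever is swung out to its stop, and the arm is holding the knob at the third click (about 36 mm travel, 13 N) with the pad on the tin; no verdict came back.

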